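Load the cork cassette through the sprung flap of the corking feed

ROBOT

A 6-joint arm with a two-finger parallel gripper is mounted at the origin on the work surface. World frame = base frame: x ahead of the robot, y to its left, z up, the work surface at z = 0. Lengths are in mm, angles in rad, forces in N, time in s.
With the tool pointing down it reaches from about 300 to 775 mm from the base axis. Payload 14.6 kg.
Tool frame: the origin (TCP) lies on the centre line of the jaws, within the pads' length; the fingertips stand 19 mm ahead of it and the grasp point (between the pads) is the TCP (bot.tip_reach is the distance from the TCP to the fingertips, in mm); y points along the fingers, x is the direction in which the jaws open and shut, and the axes are right-handed (so a half turn about y gives the same grasp; the last joint's range is limited). The gripper opens to 85 mm and grips with 20 to 120 N. Pads are 22 mm wide; open, the fingers measure 114 mm over their backs; the gripper's body (76 mm by 85 mm) begins 54 mm behind the grasp point. The pads swing forward as they close: fully open they stand 13 mm farther back than shut.
Start: joints at [1.051, 0.3, 1.521, -0, 1.321, -0.067], TCP at [240.613, 494.565, 250.281] pointing down, gripper open.
Joint ranges: [-3.03, 3.03], [-0.79, 2.21], [0.23, 2.52], [-1.04, 4.18], [0, 3.07], [-2.55, 2.55]. Speed limits (rad/s): [2.22, 2.22, 2.57, 3.14, 3.14, 3.14].

INTERFACE

Orientations are given as a unit quaternion [w, x, y, z].
In Python, from rig import bot gives the robot as it stands. Calls block until the motion is done:
- bot.move_to(position, orientation): joint-space move of the TCP to a pose.
- bot.servo_line(position, attitude=None, speed=150, until_force=None): straight line of the TCP; attitude=None keeps the orientation; speed is the mean speed in mm/s. With until_force (N) it stops when the force on the tool has changed by that much, and returns True; else False.
- bot.move_joints(angles): joint-space move.
- bot.move_gripper(opening, grip_force=None): finger opening in mm; grip_force is the grip in N (None keeps the last); returns when the fingers have stopped.
- bot.dwell(seconds).
- bot.ik(position, orientation): joint angles nearest the present ones, or None.
- bot.read_state(): the state.
- bot.read_camera(name): name is "scene" or "top" or "wrist"; returns a dict with "image" (400x640x3 uint8, blue, green, red), "depth" (400x640 float32, mm along the optical axis (not along the pixel's ray), 0 where there is no reading), "fovy" (degrees; the focal length in pixels is half the picture's height over the tangent of half this angle, whatever the lens; pixels are square), "cx", "cy" (the principal point, pixels), "k1" (the pictures are not rectified: a ray, as slopes to the right and down, at radius r is drawn at 1 + k1 r^2 times it, then the intrinsics apply), "eye" and "attitude" of the camera in the world; the wrist camera has in their place "mount" (4x4, takes a point from camera to tool coordinates, whose origin is the TCP and whose axes are the tool frame's). Camera axes: x right, y down, z forward; pixel columns grow to the right and rows downward; lengths in mm; the calibration is good to about 2 mm. A picture is of the moment at which its call begins: read the wrist's pose just before it.
A pose or a line that the arm cannot do raises bot.MotionError and nothing moves.
- bot.finish_job(): hands the job in, once; it reports no verdict.
The state is a dict: "clock": time; "joint_positions": joint angles; "qvel": joint speeds; "effort": joint torques, N m; "ee_pos": TCP position; "tool_rot": TCP orientation; "ft_force": force on the tool from outside, world axes, zero at the start; "moment": the same for the moment, N m; "grip_width": finger opening in mm.
Only numpy, scipy, OpenCV 4.12 (cv2) and the standard library are available. Lean on these libraries where they do the work, as an engineer would, in place of code of your own. Each camera call takes 0.05 s, during which the arm holds its last target. There are 200 camera calls.

TASK

Load the blue cassette of corks into the orange feed chute: set it flat on the bench at the flared mouth and slide it along the bench, through the yellow sprung flap, until it meets the rubber depth stop inside, then press it home there for a moment with about 10 N, keeping every push on the cassette and chute gentle (under 20 N). Take your fingers out so that the flap swings shut behind it, and leave the red cassette and the other things on the bench alone.

Things in the scene. Friction and masses are not known exactly. Their poses are not given: they have to be found in the camera images.
- cork_cassette_center (a point): Blue open-topped plastic box with six upright tan corks, 84 mm long (its x axis), 56 mm wide (y), 40 mm high, its upright corners cut off by 12 mm, 0.24 to 0.39 kg, loose on the bench. The point is its middle, 20 mm above its underside. Both ends are alike; either may lead. It may be pinched across its width or pushed on any face. Home = its leading end bears on the rubber depth stop; it is then clear of the flap.
- cap_cassette_center (a point): Red box of the same size filled with six brass caps; a bystander. The point is its middle, 20 mm above its underside. It and the blue cassette may swap places.
- chute: Orange feed chute fixed on the bench, open above, bench top as its floor, walls 40 mm high. Origin: on the bench, middle of the entry lane, in the plane of the shut flap. x = pushing direction (inward), z up. In this frame, mm: throat 64 wide (y -32 to 32) from x = -28 to the flap at x = 0; behind it the bay, y -32 to 51, up to the end wall at x = 236.
- chute_mouth (a point): Middle of the chute's flared steel mouth on the bench, at (-62, 0, 0) mm in the chute's frame, same axes. The mouth is about 86 mm wide inside here (98 mm outside) and narrows to the 64 mm throat 34 mm farther in. The bench before the mouth is free for 150 mm; set the cassette there, lengthwise to the chute.
- bay_end (a point): Point on the end wall of the bay, at (236, 0, 20) mm in the chute's frame, same axes. Before it stands the depth stop: a black rubber face across the bay, 9 to 35 mm high, backed by aluminium. Its face stands 47 to 72 mm short of this point, a setting that is not reported and must be felt. The rubber gives about 1 mm per 5 N, at most 6 mm; its clamp does not slip.
- flap_hinge (a point): The flap's upright hinge pin, at (0, +43.5, 21) mm in the chute's frame (left side when pushing), point half-way up. The flap is a yellow plate 74 mm wide from the pin, 36 mm high (3 to 39 mm above the bench), 3 mm thick; when it swings inward its free edge sweeps a 74 mm radius into the bay.
- flap (a joint): Angle of the flap: 0 shut across the lane, growing to 1.5 as it swings into the bay; it cannot swing outward. A spring shuts it; at its free edge it takes about 0.4 N to start and 1.5 N fully open, several times that when pushed near the hinge.
- cork_a: Bystander: a loose cork standing upright, 30 mm across, 48 mm high; origin under its middle.
- cork_b: Bystander: another such cork; origin under its middle.
- green_bottle: Bystander: green glass bottle, 72 mm across, 245 mm high; origin under its middle.
- amber_jar: Bystander: amber glass jar, 70 mm across, 90 mm high; origin under its middle.
- key: Bystander: a wrench lying flat; origin under its middle.
- hood_bowl: Bystander: steel bowl, 100 mm across, 45 mm high; origin under its middle.
Mind the look-alikes: they are no part of the job. What is meant by the part that bears cork_cassette_center is not green, and is the larger of those in its own colour.

How it is judged:
By the outcome, as a careful person would: the job done as asked, in the order asked, and still so for the second after the job is handed in, with the robot touching nothing.
It also fails if it takes over 64 s, if anything falls off the work surface, if the arm or the gripper's body presses on something with over 40 N, if the wrist force passes 120 N, or if a joint passes its speed limit or range.

## Working session

There is one attempt and no reset: what is moved stays moved. The work goes in short steps, each a Python script; the robot and the scene stay as the last script left them, time stands still between calls to the robot, and variables do not carry over. Pictures are saved under pics/ and viewed, about 8 in all and at most 12, crops included, and the job is handed in when it is done.

```bash
mkdir -p pics; ls; cat > h.py <<'E'
import numpy as np, cv2, pickle
from scipy.spatial.transform import Rotation as R
from rig import bot
def rot(q): return R.from_quat([q[1],q[2],q[3],q[0]]).as_matrix()
def snap(name,tag):
    s=bot.read_state(); c=bot.read_camera(name)
    if 'mount' in c:
        T=np.eye(4);T[:3,:3]=rot(s['tool_rot']);T[:3,3]=s['ee_pos'];T=T@np.array(c['mount'])
    else:
        T=np.eye(4);T[:3,:3]=rot(c['attitude']);T[:3,3]=c['eye']
    c['T']=T; pickle.dump(c,open(f'pics/{tag}.pkl','wb')); cv2.imwrite(f'pics/{tag}.png',c['image']); return c
def load(tag): return pickle.load(open(f'pics/{tag}.pkl','rb'))
def K(c):
    f=200/np.tan(np.radians(c['fovy'])/2); return np.array([[f,0,c['cx']],[0,f,c['cy']],[0,0,1.]]),np.array([c['k1'],0,0,0.])
def rays(c,uv):
    k,d=K(c); p=cv2.undistortPoints(np.array(uv,float).reshape(-1,1,2),k,d).reshape(-1,2)
    return np.c_[p,np.ones(len(p))]
def pix2z(c,uv,z):
    r=rays(c,uv)@c['T'][:3,:3].T; o=c['T'][:3,3]; return o+r*((z-o[2])/r[:,2])[:,None]
def pixd(c,uv):
    r=rays(c,uv); dd=np.array([c['depth'][int(v),int(u)] for u,v in uv]); return (r*dd[:,None])@c['T'][:3,:3].T+c['T'][:3,3]
def proj(c,P):
    k,d=K(c); T=np.linalg.inv(c['T']); q=np.array(P,float)@T[:3,:3].T+T[:3,3]
    return cv2.projectPoints(q,np.zeros(3),np.zeros(3),k,d)[0].reshape(-1,2)
E
python3 - <<'E'
from h import *
for n in ('scene','top'):
    c=snap(n,n+'0'); print(n,c['fovy'],c['k1'],c['T'].round(2).tolist())
s=bot.read_state();print(s['tool_rot'],s['clock'],s['ft_force'])
i=np.vstack([load('top0')['image'],load('scene0')['image']]); 
E
```

```text
pics
scene 49.82933832231582 -0.00513811202709861 [[0.64, 0.58, -0.5, 1115.14], [0.77, -0.49, 0.41, -396.91], [-0.01, -0.64, -0.76, 874.91], [0.0, 0.0, 0.0, 1.0]]
top 49.98603726235869 -0.06488411216697525 [[-0.0, -0.99, 0.15, 429.44], [-1.0, 0.0, 0.01, 41.5], [-0.01, -0.15, -0.99, 1193.45], [0.0, 0.0, 0.0, 1.0]]
[-0.59928197  0.59966199  0.37468539 -0.3753365 ] 0.1 [-0.20783191 -0.73069037  0.55984174]
```

View pics/top0.png

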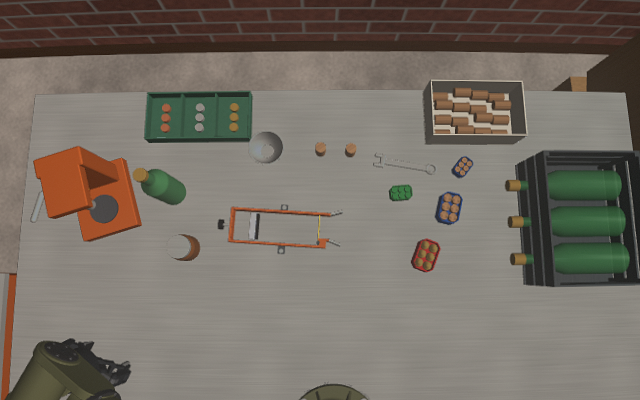

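View pics/scene0.png

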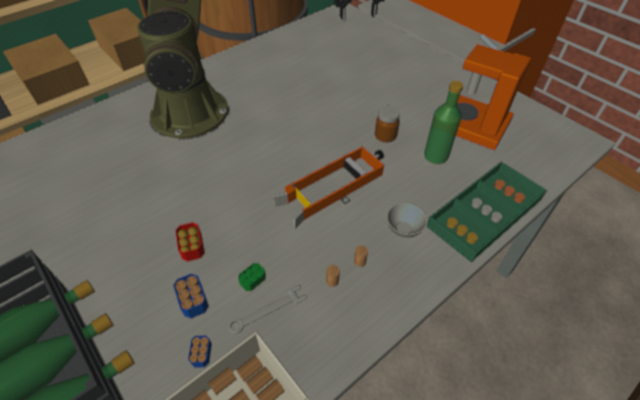

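Top view: the candidates for the blue cassette are the large blue box (449,208), small blue box (463,167), green box (401,193) and red box (426,255). By the description it is the large blue one. The chute runs from its mouth at about (335,229) leftwards to its end wall at about (231,224). I'll check this in close crops.

```bash
python3 - <<'E'
from h import *
im=load('top0')['image']
a=cv2.resize(im[195:260,215:348],None,fx=6,fy=6,interpolation=cv2.INTER_CUBIC)[:, :798]
b=cv2.resize(im[150:275,385:485],None,fx=5,fy=5,interpolation=cv2.INTER_CUBIC)
b=cv2.rotate(cv2.resize(im[185:235,425:475],None,fx=4,fy=4,interpolation=cv2.INTER_CUBIC),0) if 0 else cv2.resize(im[185:235,425:475],None,fx=4,fy=4,interpolation=cv2.INTER_CUBIC)
o=np.zeros((595,798,3),np.uint8); o[:390]=a; o[392:592,:200]=b
b=cv2.resize(im[150:200,425:475],None,fx=4,fy=4,interpolation=cv2.INTER_CUBIC);o[392:592,210:410]=b
b=cv2.resize(im[230:280,400:450],None,fx=4,fy=4,interpolation=cv2.INTER_CUBIC);o[392:592,420:620]=b
cv2.imwrite('pics/crop1.png',o)
c=load('top0')
# blue mask
hsv=cv2.cvtColor(im,cv2.COLOR_BGR2HSV); m=cv2.inRange(hsv,(105,90,40),(130,255,255))
n,l,st,ce=cv2.connectedComponentsWithStats(cv2.morphologyEx(m,cv2.MORPH_CLOSE,np.ones((7,7))))
for i in range(1,n):
    if st[i,4]>100:
        ys,xs=np.where(l==i); r=cv2.minAreaRect(np.c_[xs,ys].astype(np.float32)); P=pix2z(c,cv2.boxPoints(r),40)
        print(st[i],r,pix2z(c,[r[0]],30).round(1),P.round(1).tolist(),[np.linalg.norm(P[k]-P[k-1]).round(1) for k in range(4)])
E
```

```text
[454 157  18  20 248] ((462.7799987792969, 165.9600067138672), (13.600000381469727, 19.400001525878906), 36.86989974975586) [[ 706.6 -367.1   30. ]] [[693.8, -331.4, 40.0], [738.0, -366.7, 40.0], [714.6, -396.0, 40.0], [670.7, -360.5, 40.0]] [np.float64(37.2), np.float64(56.6), np.float64(37.5), np.float64(56.5)]
[438 192  25  32 232] ((449.89410400390625, 207.47647094726562), (21.042255401611328, 30.26180076599121), 12.52880859375) [[ 589.6 -324.4   30. ]] [[554.2, -282.3, 40.0], [635.5, -304.3, 40.0], [622.6, -360.6, 40.0], [541.4, -338.1, 40.0]] [np.float64(57.2), np.float64(84.2), np.float64(57.8), np.float64(84.2)]
```

View pics/crop1.png

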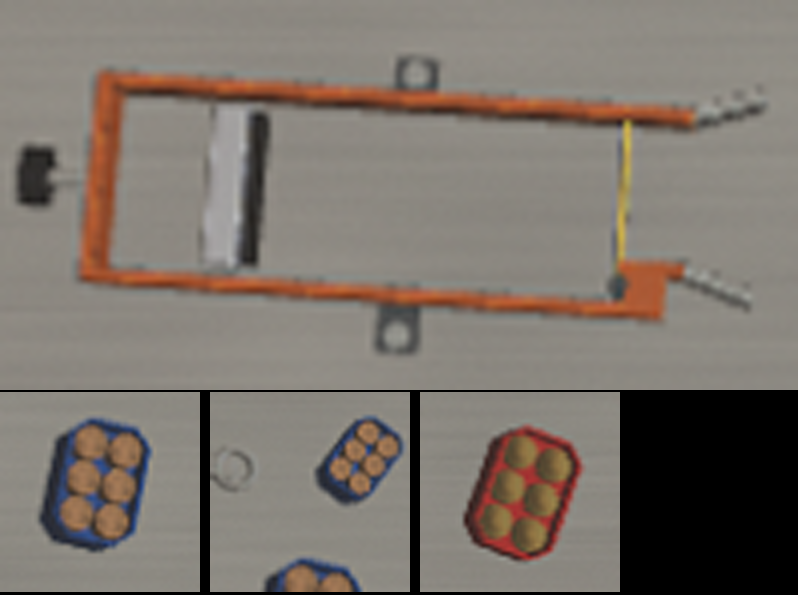

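The crop shows the large blue box full of corks, measured at 57×84 mm, so the choice holds. The chute, the shut flap at crop x≈625 and the stop face at ≈268 are all visible. Next is a coarse chute fit, then a wrist view on the way.

```bash
cat >> h.py <<'E'
from scipy.optimize import least_squares
def fit_chute(c,M,uv,g=None):
    def P(p): 
        cs,sn=np.cos(p[2]),np.sin(p[2]); M_=np.array(M,float); return np.c_[p[0]+cs*M_[:,0]-sn*M_[:,1],p[1]+sn*M_[:,0]+cs*M_[:,1],M_[:,2]]
    r=least_squares(lambda p:(proj(c,P(p))-uv).ravel()/1., g if g is not None else [540,-60,1.57],x_scale=[1,1,.01],loss='soft_l1')
    return r.x,(proj(c,P(r.x))-uv)
E
python3 - <<'E'
from h import *
c=load('top0')
M=[(236,-32,40),(236,51,40),(0,-30.5,39),(-28,-32,40)]
uv=np.array([(125,92),(108,270),(628,122),(693,118)])/6+[215,195]
x,r=fit_chute(c,M,uv); print(x,r.round(2).tolist())
s=bot.read_state(); w=bot.read_camera('wrist'); print(w['fovy'],np.round(w['mount'],2).tolist(),w['k1'],bot.tip_reach)
E
```

```text
[539.05997193  31.92549958   1.51641904] [[-1.39, -0.34], [-0.96, 0.5], [1.4, -0.4], [0.93, 0.19]]
67.27927263152074 [[1.0, 0.0, 0.0, -0.19], [-0.0, -0.27, 0.96, -122.71], [0.0, -0.96, -0.27, 68.23], [0.0, 0.0, 0.0, 1.0]] 0.006771384317180754 19.0
```

```bash
cat >> h.py <<'E'
def Q(th):
    c,s=np.cos(th),np.sin(th); m=np.array([[c,0,-s],[s,0,c],[0,-1,0]]); q=R.from_matrix(m).as_quat(); return [q[3],q[0],q[1],q[2]]
E
python3 - <<'E'
from h import *
m=rot(bot.read_state()['tool_rot']); print('th now',np.arctan2(m[1,0],m[0,0]))
for th in (1.306,1.306-np.pi,-0.055,3.087):
    for p in ((590,-324,25),(590,-324,200),(533,-75,25),(545,150,25),(544,121,250)):
        j=bot.ik(p,Q(th)); print(round(th,2),p,None if j is None else np.round(j,2).tolist())
E
```

```text
th now 1.1179938040163306
1.31 (590, -324, 25) [-0.56, 0.81, 1.29, -0.0, 1.04, -1.86]
1.31 (590, -324, 200) [-0.56, 0.62, 1.18, -0.0, 1.34, -1.86]
1.31 (533, -75, 25) [-0.21, 0.57, 1.73, -0.0, 0.85, -1.51]
1.31 (545, 150, 25) [0.2, 0.62, 1.65, -0.0, 0.88, -1.1]
1.31 (544, 121, 250) [0.15, 0.32, 1.5, -0.0, 1.33, -1.15]
-1.84 (590, -324, 25) [-0.56, 0.81, 1.29, -0.0, 1.04, 1.28]
-1.84 (590, -324, 200) [-0.56, 0.62, 1.18, -0.0, 1.34, 1.28]
-1.84 (533, -75, 25) [-0.21, 0.57, 1.73, -0.0, 0.85, 1.63]
-1.84 (545, 150, 25) [0.2, 0.62, 1.65, -0.0, 0.88, 2.04]
-1.84 (544, 121, 250) [0.15, 0.32, 1.5, -0.0, 1.33, 1.99]
-0.06 (590, -324, 25) [-0.56, 0.81, 1.29, -0.0, 1.04, -0.5]
-0.06 (590, -324, 200) [-0.56, 0.62, 1.18, -0.0, 1.34, -0.5]
-0.06 (533, -75, 25) [-0.21, 0.57, 1.73, -0.0, 0.85, -0.15]
-0.06 (545, 150, 25) [0.2, 0.62, 1.65, -0.0, 0.88, 0.26]
-0.06 (544, 121, 250) [0.15, 0.32, 1.5, -0.0, 1.33, 0.21]
3.09 (590, -324, 25) None
3.09 (590, -324, 200) None
3.09 (533, -75, 25) None
3.09 (545, 150, 25) None
3.09 (544, 121, 250) None
```

```bash
python3 - <<'E'
from h import *
bot.move_to([544,110,230],Q(-0.055)); snap('wrist','w_chute')
bot.move_to([575,-318,190],Q(1.306)); snap('wrist','w_cas')
print(bot.read_state()['clock'],bot.read_state()['ft_force'])
E
```

```text
3.8167 [ 0.2915451   0.04577329 -0.32520881]
```

View pics/w_chute.png

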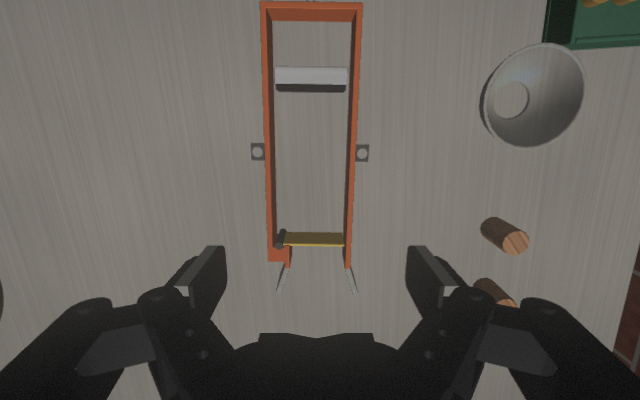

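View pics/w_cas.png

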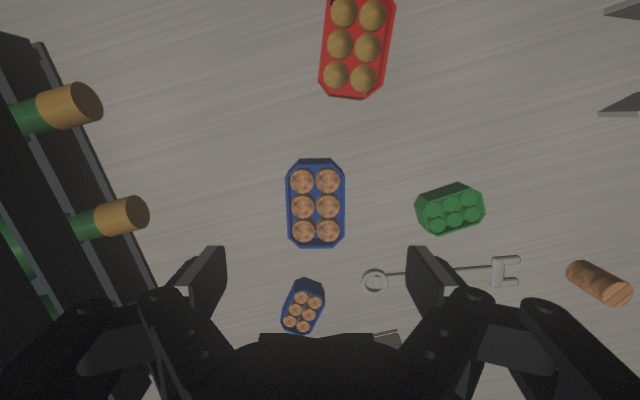

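Wrist views: the chute fills (260–362, 0–290), with the flap top at about row 235. The blue cassette is centred at (315,203), lying lengthwise up the picture, with red above it at (357,45) and small blue below at (303,308). I'll measure both from depth.

```bash
python3 - <<'E'
from h import *
def cloud(c):
    v,u=np.mgrid[0:400,0:640]; r=rays(c,np.c_[u.ravel(),v.ravel()]); d=c['depth'].ravel()
    return ((r*d[:,None])@c['T'][:3,:3].T+c['T'][:3,3]).reshape(400,640,3)
c=load('w_cas'); W=cloud(c); z=W[...,2]
print('bench z',np.median(z[100:150,420:560]))
im=c['image'].astype(int)
s=np.zeros(z.shape,bool); s[150:256,275:355]=1
m=s&(z>30)&(z<70)&(c['depth']>0); P=W[m][:,:2].astype(np.float32)
r=cv2.minAreaRect(P); print('cas rect',r,np.percentile(z[m],[5,50,95]))
b=s&(im[...,0]>im[...,2]+25)&(z>33)&(z<46); r=cv2.minAreaRect(W[b][:,:2].astype(np.float32)); print('rim',r, np.median(z[b]))
c=load('w_chute'); W=cloud(c); z=W[...,2]; im=c['image'].astype(int)
s=np.zeros(z.shape,bool); s[0:292,250:375]=1
print('bench z',np.median(z[100:200,300:330]))
m=s&(z>34)&(z<46)&(im[...,2]>im[...,0]+50)
q=np.array([539.06,31.9]);a=1.516;A=np.array([[np.cos(a),np.sin(a)],[-np.sin(a),np.cos(a)]])
L=(W[m][:,:2]-q)@A.T; zz=z[m]; print(np.median(zz))
for x0 in range(-40,260,25):
    k=(L[:,0]>x0)&(L[:,0]<x0+25)
    R_=L[k&(L[:,1]<0)][:,1]; l=L[k&(L[:,1]>20)][:,1]
    print(x0,k.sum(),[np.percentile(t,[3,97]).round(1) if len(t)>5 else None for t in (R_,l)])
k=(abs(L[:,1]-10)<20)&(L[:,0]>150); print('end',np.percentile(L[k][:,0],[3,97]))
y=s&(im[...,2]>im[...,0]+60)&(im[...,1]>im[...,0]+50)&(z>30); F=(W[y][:,:2]-q)@A.T; print('flap',len(F),np.percentile(F,[3,50,97],axis=0).round(1).tolist(),np.polyfit(F[:,1],F[:,0],1))
st=s&(z>20)&(z<46)&(im.max(2)<60)&((im.max(2)-im.min(2))<15); F=(W[st][:,:2]-q)@A.T;k=(F[:,0]>130)&(F[:,0]<220)&(abs(F[:,1]-10)<30); print('stop',k.sum(),np.percentile(F[k][:,0],[3,50,97]))
a1=cv2.rotate(c['image'][0:300,245:380],cv2.ROTATE_90_CLOCKWISE); a1=cv2.resize(a1,None,fx=2.6,fy=2.6,interpolation=cv2.INTER_CUBIC); cv2.imwrite('pics/crop2.png',a1)
E
```

```text
bench z -0.7509387619301435
cas rect ((591.7291259765625, -322.6194763183594), (55.947509765625, 84.50083923339844), 76.1507568359375) [33.04661036 36.71398178 39.53390222]
rim ((591.6820068359375, -322.4056091308594), (55.75121307373047, 84.23706817626953), 75.90241241455078) 39.000353270499886
bench z -0.8485714603367285
39.002189481464484
-40 78 [array([-38.4, -33.6]), array([30.9, 51.1])]
-15 585 [array([-39. ,  -2.5]), array([24. , 54.4])]
10 210 [array([-39.4, -33.9]), array([49.6, 54.7])]
35 225 [array([-39.7, -34.3]), array([49. , 54.3])]
60 229 [array([-39.9, -34.6]), array([48.9, 53.8])]
85 257 [array([-40.3, -35. ]), array([48.6, 53.7])]
110 272 [array([-40.7, -35.3]), array([48.1, 53.4])]
135 282 [array([-41. , -35.5]), array([47.9, 53. ])]
160 309 [array([-41.2, -35.9]), array([47.5, 52.6])]
185 334 [array([-41.6, -36.3]), array([47.1, 52.5])]
210 354 [array([-41.8, -36.6]), array([46.9, 52.1])]
235 948 [array([-41.3,  -1.7]), array([21.3, 51.5])]
end [241.07890998 246.41507843]
flap 107 [[3.8, -28.5], [5.1, 3.2], [6.2, 33.6]] [0.01108579 5.0639867 ]
stop 393 [170.33006355 172.812361   176.35517896]
```

```bash
cat >> h.py <<'E'
O=np.array([540.83,36.81]); YAW=1.503; TH=YAW-np.pi/2
def ch(x,y,z): 
    c,s=np.cos(YAW),np.sin(YAW); return [O[0]+c*x-s*y,O[1]+s*x+c*y,z]
def st(t=''): s=bot.read_state(); print(t,round(s['clock'],2),np.round(s['ee_pos'],1),np.round(s['ft_force'],1),round(s['grip_width'],1))
E
python3 - <<'E'
from h import *
bot.move_to([591.7,-322.5,90],Q(1.327)); st('above')
print(bot.servo_line([591.7,-322.5,24],speed=70,until_force=8)); st('down')
bot.move_gripper(50,20); st('grip')
bot.servo_line([591.7,-322.5,95],speed=90); st('lift')
if bot.read_state()['grip_width']>50:
    bot.move_to(ch(-115,0,95),Q(TH)); st('over')
    snap('wrist','w_held')
E
```

```text
above 4.31 [ 592.1 -322.4   91. ] [0.6 0.1 0.3] 85.5
False
down 5.4 [ 592.  -322.7   24.6] [ 0.1 -0.4  0.3] 85.2
grip 5.78 [ 591.9 -322.5   24.5] [-0.5  2.5  3.4] 56.1
lift 6.72 [ 591.4 -322.3   94.3] [-0.  -0.2 -4.2] 55.7
over 8.26 [533.2 -78.3  95. ] [-0.1  0.3 -4. ] 55.9
```

View pics/w_held.png

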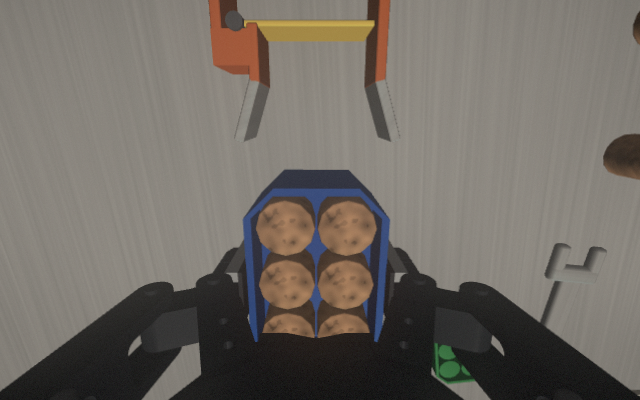

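The cassette is held square: its centre is at column 317, and the mouth tips at columns 244 and 393 give a middle of 318. I'll set it down, release it and push it from behind.

```bash
python3 - <<'E'
from h import *
print(bot.servo_line(ch(-115,0,24.3),speed=50,until_force=5)); st('set')
bot.move_gripper(85); 
bot.servo_line(ch(-115,0,90),speed=120); bot.move_gripper(8,20); st('up')
bot.move_to(ch(-192,0,90),Q(TH)); bot.servo_line(ch(-192,0,27),speed=100,until_force=6); st('behind')
snap('wrist','w_behind')
print(bot.servo_line(ch(-110,0,27),speed=40,until_force=10)); st('push1')
snap('wrist','w_push')
E
```

```text
True
set 9.7 [533.  -77.9  24.4] [-1.7 -1.1  7.7] 55.6
up 11.53 [533.  -77.9  90. ] [ 0.8 -0.3 -0.5] 7.8
behind 12.72 [ 528.1 -154.7   27.5] [ 0.2 -0.8  0.7] 8.1
False
push1 14.97 [533.4 -72.9  27. ] [-0.2 -0.2  0.4] 8.0
```

View pics/w_push.png

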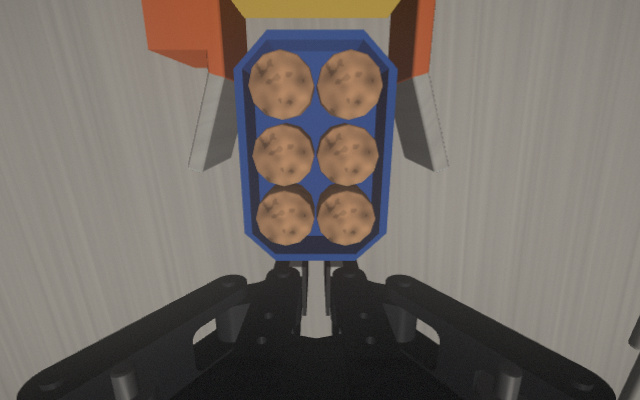

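The cassette is straight and centred at column 316 in the mouth. I'll push on through the flap, then slow down to feel for the stop.

```bash
python3 - <<'E'
from h import *
for x,v in ((-40,40),(10,40),(55,35)):
    h=bot.servo_line(ch(x,0,27),speed=v,until_force=12); st(f'{x} {h}')
    if h: break
snap('wrist','w_in')
E
```

```text
-40 False 16.92 [538.1  -3.1  27. ] [ 1.3 -2.2 -0.6] 8.3
10 False 18.32 [541.3  46.9  26.9] [0.1 0.5 0.7] 8.1
55 False 19.75 [544.4  91.7  27. ] [-0.3  0.6  0.1] 7.8
```

View pics/w_in.png

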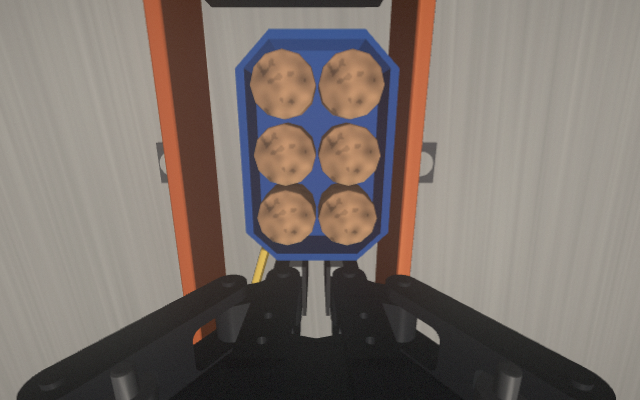

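The cassette is straight in the bay and the flap (yellow, at 262,265) has dropped behind its left corner. The stop is just ahead, so I'll feel for it slowly.

```bash
python3 - <<'E'
from h import *
h=bot.servo_line(ch(105,0,27),speed=10,until_force=6); st(f'feel {h}')
def cx(): 
    p=bot.read_state()['ee_pos'][:2]-O; return p@[np.cos(YAW),np.sin(YAW)]
def f(): return -np.mean([bot.read_state()['ft_force'][1] for _ in range(1)])
x=cx(); print('tcp x',x,'lead',x+95)
cmd=x
for i in range(12):
    bot.dwell(0.15); F=f(); print(round(cmd,2),round(cx(),2),round(F,2))
    if F>=9.3: break
    cmd+=min(0.5,max(.1,(10-F)/5*0.5)); bot.servo_line(ch(cmd,0,27),speed=6)
for _ in range(5): bot.dwell(0.2); print(round(f(),2))
st()
E
```

```text
feel True 21.93 [545.7 107.9  26.8] [ 1.1 -0.9  1.9] 8.1
tcp x 71.30160838346957 lead 166.30160838346956
71.3 71.11 -0.16
71.8 71.45 5.03
72.3 71.79 6.56
72.64 72.0 7.79
72.86 72.08 9.8
9.02
8.59
9.07
9.51
8.74
 24.76 [545.6 108.7  26.7] [ 0.5 -8.7 -0.5] 8.1
```

```bash
python3 - <<'E'
from h import *
cmd=73.1
for k in range(4):
    bot.servo_line(ch(cmd,0,27),speed=6)
    g=[]
    for _ in range(5): bot.dwell(0.12); g.append(-bot.read_state()['ft_force'][1])
    print(cmd,np.round(g,1))
    m=np.mean(g)
    if m>=9.8: break
    cmd+=0.15
bot.servo_line(ch(68,0,27),speed=10); st('back')
bot.servo_line(ch(66,0,120),speed=60); st('up')
bot.servo_line(ch(60,0,200),speed=150); bot.dwell(0.5); snap('wrist','w_end'); st('view')
E
```

```text
73.1 [ 9.7  9.  10.1 10.6 10.3]
back 26.25 [545.5 104.8  27.1] [1.5 0.2 0.5] 7.6
up 27.95 [545.2 102.6 119.7] [ 0.7 -0.1 -0.4] 8.0
view 29.18 [544.9  96.7 199.9] [ 0.8 -0.7  0.5] 8.4
```

View pics/w_end.png

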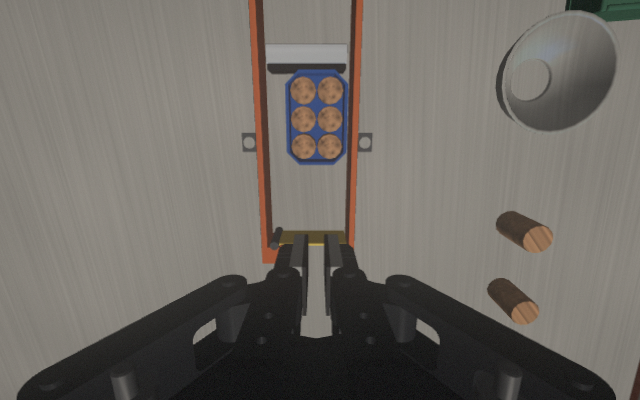

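The flap is shut at row 238 and the cassette at (317,117) sits against the black stop at row 68. One enlarged crop will show whether it bears on the rubber.

```bash
python3 - <<'E'
from h import *
c=load('w_end'); cv2.imwrite('pics/crop3.png',cv2.resize(c['image'][35:175,245:375],None,fx=4.2,fy=4.2,interpolation=cv2.INTER_CUBIC))
v,u=np.mgrid[0:400,0:640]; r=rays(c,np.c_[u.ravel(),v.ravel()])*c['depth'].ravel()[:,None]
W=(r@c['T'][:3,:3].T+c['T'][:3,3]).reshape(400,640,3); im=c['image'].astype(int)
d=W[...,:2]-O; x=d@[np.cos(YAW),np.sin(YAW)]; y=d@[-np.sin(YAW),np.cos(YAW)]; z=W[...,2]
s=np.zeros(z.shape,bool); s[40:175,262:356]=1
b=s&(im[...,0]>im[...,2]+25)&(z>34)&(z<46); print(cv2.minAreaRect(np.c_[x[b],y[b]].astype(np.float32)),x[b].min(),x[b].max())
k=s&(im.max(2)<45)&(z>28)&(z<40)&(x>150)&(abs(y)<28); print('stop top x',np.percentile(x[k],[2,50,98]),np.median(z[k]))
E
```

```text
((124.72106170654297, 0.5003757476806641), (84.3735122680664, 55.87367630004883), 0.16607338190078735) 82.50920733594118 166.8718118139069Traceback (most recent call last):
  File "<stdin>", line 8, in <module>
    return _quantile_unchecked(
        a, q, axis, out, overwrite_input, method, keepdims, weights)
    return _ureduce(a,
                    func=_quantile_ureduce_func,
    ...<5 lines>...
                    overwrite_input=overwrite_input,
                    method=method)
    r = func(a, **kwargs)
    result = _quantile(arr,
                       quantiles=q,
    ...<2 lines>...
                       out=out,
                       weights=wgt)
    slices_having_nans = np.isnan(arr[-1, ...])
                                  ~~~^^^^^^^^^
IndexError: index -1 is out of bounds for axis 0 with size 0
```

View pics/crop3.png

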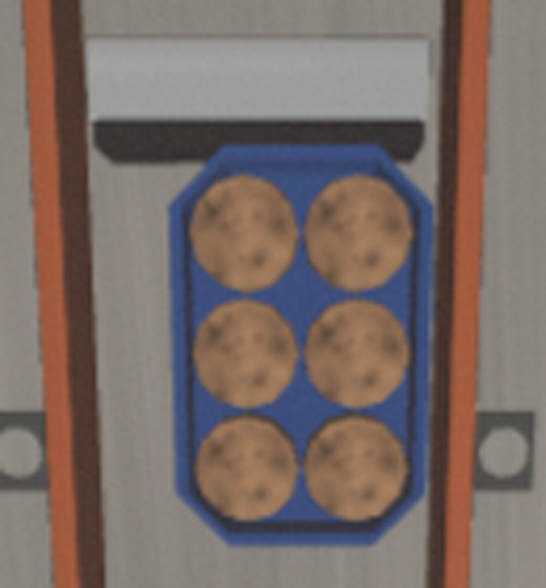

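```bash
python3 - <<'E'
from h import *
bot.finish_job(); st('done')
E
```

```text
the job is handed in; nothing more can be done
the job is handed in; nothing more can be done
```

The blue cork cassette is home in the chute against the depth stop, with the flap shut behind it. The job was handed in at about 29 s of the 64 s allowed.

- **What I did:** I picked the large blue cassette by its width and set it square before the mouth. I then pushed it from behind with nearly closed fingers, through the flap, until it met the stop. I pressed it there at 9–10.6 N for more than a second, backed off and lifted the fingers straight out.
- **Position:** The last wrist picture shows the cassette against the rubber, straight to about 0.2°. Its leading end measures x ≈ 167 mm, against contact felt at about 166 mm. Its trailing end is at about 82 mm, clear of the flap's 74 mm sweep.
- **Forces:** No push line reached its stop limit (10–12 N) before the depth stop. The highest pushing force I read was 10.6 N. I read force only at the end of each push and while pressing. Setting the cassette down read 7.7 N, and the grip was set to 20 N, the gripper's minimum.
- **Checks that failed or were not made:** My depth measurement of the stop's rubber face found no points and failed, so contact rests on the felt force and the picture. I took no final picture of the red cassette and most of the other bystanders. The arm felt no unexpected contact with anything.

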